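Tuck the heel template under the forepart plate and hold it flat

TASK

On the sole-marking board, slip the straight front edge of the loose heel template under the near edge of the hinged forepart plate, centred and square, until it meets the stop bar inside, without lifting the forepart plate. Then press the template gently flat on the sheet (about 10 to 15 N, as for tracing round it) and finish while still holding it pressed there: do not let go. Leave the last, tin and hammer alone.

Things in the scene. Friction and masses are not known exactly. Their poses are not given: they have to be found in the camera images.
- rib (a point): Centre of the upright wooden grip rib on the loose heel template: 40 mm long (x), 12 thick (y), 32 tall, its centre 21 mm above the plate's underside. Template: D-shaped dark steel plate 5 mm thick, 80 wide (y), about 0.2 kg, flat on the table at first. Straight front edge at +x, 65 mm from the rib's centre; round back, radius 40 about it, at -x; z up.
- edge (a point): Middle of the heel template's straight front edge, at its underside. Axes as for the rib.
- stop (a point): Middle of the foot of the stop bar's near face, at the level of the sheet's top, fixed. x points into the slot (towards the toe, the way the template slides in), y across the board, z up. Bar 100 mm wide (y), 8.5 high. The slot between sheet and forepart plate is 8.5 mm high, 30 deep, open at the sides. The wooden board, 360 x 200 mm, is fixed; its middle lies 50 mm to -x.
- lap_edge (a point): Middle of the forepart plate's near edge, at its underside: 30 mm to -x of the stop's face, 8.5 mm above the sheet. The plate is aluminium, 5 mm thick, 120 mm wide, with a rounded toe, lying level; its top is 13.5 mm above the sheet. Axes as for the stop.
- sheet: Flat brown sheet of insole board, 350 x 190 x 3 mm, fixed on the wooden board, its top 21 mm above the table. Origin at the middle of its underside. The template is to be pressed on this. Axes as for the stop.
- lap (a joint): Lift of the forepart plate (0.2 kg) about its hinge at the toe end, 135 mm beyond its near edge: 0 is lying flat, positive is lifted (rad). It lifts freely and falls back by its weight.
- last: Wooden shoe last standing on the table, 210 mm long, a bystander.
- cement_tin: Tin of 70 mm diameter, 100 mm high, a bystander.
- hammer: Hammer lying on the table to the left of the work, a bystander.
Not all that is in view belongs to the job. Of the things like the part that bears rib, leave any that is blue or yellow; of the rest the smaller one is meant.

How it is judged:
On the way:
1. the template's front edge is in the slot under the forepart plate (x of edge in the frame of stop between -0.02 and 0.004 m and z of edge in the frame of stop between -0.003 and 0.006 m and y of edge in the frame of stop between -0.03 and 0.03 m), for 0.1 s.
At the end, for the whole second after the job is handed in: Template edge within 5 mm of the stop, centred within 10 mm, square within 4 deg, flat on the sheet (2 mm, 1.7 deg); forepart plate down (under 0.015 rad); the fingers still hold the template and it bears on the sheet with 5 to 40 N, its own 1.4 to 2.7 N included (x of edge in the frame of stop between -0.005 and 0.004 m and y of edge in the frame of stop between -0.01 and 0.01 m and z of edge in the frame of stop between -0.003 and 0.002 m and angle between the x axis of edge and the x axis of stop, either way round below 0.07 rad and angle between edge's own z axis and vertical below 0.03 rad and value of joint lap below 0.015 rad and contact force between template and sheet between 5 and 40 N and contact force between the fingers and template above 2 N); the arm keeps its last pose, push and grip.
It fails at once if the forepart plate is lifted more than about 5 mm at its near edge (value of joint lap above 0.04 rad).
It fails at once if the template is pressed on the sheet with more than 70 N (contact force between template and sheet above 70 N).
It fails at once if a bystander is moved by more than 20 mm (distance of any of last, cement_tin, hammer from where it was at the start of the episode above 0.02 m).
It also fails if it takes over 42 s, if anything falls off the work surface, if the arm or the gripper's body presses on something with over 40 N, if the wrist force passes 120 N, or if a joint passes its speed limit or range.

ROBOT

A 6-joint arm with a two-finger parallel gripper is mounted at the origin on the work surface. World frame = base frame: x ahead of the robot, y to its left, z up, the work surface at z = 0. Lengths are in m, angles in rad, forces in N, time in s.
With the tool pointing down it reaches from about 0.35 to 0.975 m from the base axis. Payload 4.9 kg.
Tool frame: the origin (TCP) lies on the centre line of the jaws, within the pads' length; the fingertips stand 14 mm ahead of it and the grasp point (between the pads) lies 5 mm behind it; x points along the fingers, z is the direction in which the jaws open and shut, and the axes are right-handed (so a half turn about x gives the same grasp; the last joint's range is limited). The gripper opens to 85 mm and grips with 20 to 120 N. Pads are 22 mm wide; open, the fingers measure 114 mm over their backs; the gripper's body (76 mm by 85 mm) begins 54 mm behind the grasp point. The pads swing forward as they close: fully open they stand 13 mm farther back than shut.
Start: joints at [-1.37, 0.053, 1.613, -0, 1.476, -0.119], TCP at [0.196, -0.593, 0.207] pointing down, gripper open.
Joint ranges: [-3.01, 3.01], [-1.01, 2.22], [0.06, 2.58], [-1.02, 4.17], [0.09, 2.62], [-3.14, 3.14]. Speed limits (rad/s): [2.57, 2.57, 3.14, 3.14, 3.14, 3.14].

INTERFACE

Orientations are given as a rotation vector (axis times angle).
In Python, from station import ctrl gives the robot as it stands.
- The arm moves only by the tool move_arm, never from a script. Its argument "increments" is a list that holds one entry, the list of rows, each a list of 4 numbers: the shift along the tool's x, y, z in units of 25 cm (1.0 is 25 cm), then the turn about the tool's x in units of 90 degrees (1.0 is 90 degrees). A call has 1 to 20 rows; each row shifts and turns the commanded pose from where the row before left it, along the tool's axes as they then stand; what a row does not reach is not made up. A row lasts 1/12 s, in which the tool goes at most 41.7 mm and 7.16 degrees, less where a joint would pass 70% of its speed; a pose out of reach is approached as far as the arm can. A call with a number of a shift or a turn outside -1 to 1 is refused whole. A call with a gripper value outside its range is refused whole. "gripper" is the closure, from 0 (fully open) to 1 (shut), set as the call begins (left out, the last holds). The fingers move at their own pace and stop on an object; "squeeze" is the grip in N (left out, the last holds). Time passes only in rows, so rows that do not move let the fingers close. It gives the time, the measured TCP pose, the force and the opening at its end, in the units of the state.
- ctrl.get_obs(): the state, without advancing time (a new reading comes with each control period).
- ctrl.get_image(name): name is "scene" or "top" or "wrist"; returns a dict with "pixels" (480x640x3 uint8, red, green, blue), "depth" (480x640 float32, m along the optical axis (not along the pixel's ray), 0 where there is no reading), "K" (3x3 intrinsics, pixels), "k1" (the pictures are not rectified: a ray, as slopes to the right and down, at radius r is drawn at 1 + k1 r^2 times it, then the intrinsics apply), "extrinsics" (4x4, takes a point from camera to world coordinates); the wrist camera has in their place "tool_from_camera" (4x4, takes a point from camera to tool coordinates, whose origin is the TCP and whose axes are the tool frame's). Camera axes: x right, y up, looking along -z (the intrinsics and any distortion apply to the point x, -y, -z); pixel columns grow to the right and rows downward; lengths in m; the calibration is good to about 2 mm. A picture is of the moment at which its call begins: read the wrist's pose just before it.
- ctrl.finish_job(): hands the job in, once; it reports no verdict.
Trained networks look in the newest picture that a camera, given by its name, has taken for a name from the list of things; names that differ only in an ending like _2 or _b are one class to them, and where a whole thing is asked for, a point or a joint stands for the part that bears it (a point fixed in the world has none). Each returns a list of dicts, best first, with "score" (0 to 1); they miss things now and then, are a little off and sometimes report something else, mostly with a low value. They report only what shows in the picture. A call takes as long as a camera call. They do not tell look-alikes from the thing itself.
- ctrl.trace(camera, target): "region" (480x640 bool, what is visible of it) and "pixel" ([row, column] in pixels, amid what is visible of it).
The state is a dict: "t": time; "q": joint angles; "dq": joint speeds; "effort": joint torques, N m; "tool_pos": TCP position; "tool_rot": TCP orientation; "contact_force": force on the tool from outside, world axes, zero at the start; "wrist_torque": the same for the moment, N m; "opening": finger opening in m.
Only numpy, scipy, OpenCV 4.12 (cv2) and the standard library are available. Lean on these libraries where they do the work, as an engineer would, in place of code of your own. Each camera call takes 0.05 s, during which the arm holds its last target. There are 200 camera calls.

## Working session

There is one attempt and no reset: what is moved stays moved. The work goes in short steps, Python scripts to look and compute and a tool call to move; the robot and the scene stay as the last step left them, time stands still between calls to the robot, and variables do not carry over. Pictures are saved under pics/ and viewed, about 8 in all and at most 12, crops included, and the job is handed in when it is done.

Besides the shell and the picture viewer there is one more tool, called after ">>>" by a JSON object that holds its "name" and its "arguments". move_arm: Moves the arm, as the interface text tells. Shifts and turns lie within -1 to 1; 1 stands for 25 cm of shift or 90 degrees of turn. Its arguments: {"type":"object","properties":{"increments":{"type":"array","items":{"type":"array","items":{"type":"array","items":{"type":"number","minimum":-1,"maximum":1}}}},"gripper":{"type":"number"},"squeeze":{"type":"number"}},"required":["increments"]}

```bash
mkdir -p pics; ls; cat > h.py <<'E'
from station import ctrl
import numpy as np, cv2
from scipy.spatial.transform import Rotation as R
def cloud(im, T=None):
    K=np.array(im["K"]);d=im["depth"];h,w=d.shape
    u,v=np.meshgrid(np.arange(w),np.arange(h))
    xd=(u-K[0,2])/K[0,0];yd=(v-K[1,2])/K[1,1];x,y=xd.copy(),yd.copy()
    for _ in range(8):
        s=1+im["k1"]*(x*x+y*y);x=xd/s;y=yd/s
    P=np.stack([x*d,-y*d,-d,np.ones_like(d)],-1)
    if T is None:T=np.array(im["extrinsics"])
    return (P@T.T)[...,:3]
def save(im,n,crop=None,scale=1):
    a=cv2.cvtColor(im["pixels"],cv2.COLOR_RGB2BGR)
    if crop: r0,r1,c0,c1=crop;a=a[r0:r1,c0:c1]
    cv2.imwrite("pics/"+n,cv2.resize(a,None,fx=scale,fy=scale,interpolation=cv2.INTER_CUBIC))
def toolT(o):
    T=np.eye(4);T[:3,:3]=R.from_rotvec(o["tool_rot"]).as_matrix();T[:3,3]=o["tool_pos"];return T
E
python3 - <<'E'
from h import *
o=ctrl.get_obs();print(o["t"],R.from_rotvec(o["tool_rot"]).as_matrix().round(3))
for c in ("top","scene"):
    im=ctrl.get_image(c);save(im,c+"1.png");P=cloud(im)
    np.savez(c+"1.npz",P=P,px=im["pixels"])
    for t in ("rib","sheet","lap","last","cement_tin","hammer"):
        for r in ctrl.trace(c,t):
            m=r["region"]&(im["depth"]>0);q=P[m]
            print(c,t,round(r["score"],2),np.round(r["pixel"]),m.sum(),np.median(q,0).round(3) if m.any() else "", (q.max(0)-q.min(0)).round(3) if m.any() else "", im["pixels"][r["region"]].mean(0).round())
E
```

```text
pics
0.0 [[-0.     0.949  0.314]
 [ 0.002  0.314 -0.949]
 [-1.     0.    -0.002]]
top rib 0.78 [330. 230.] 1864 [0.388 0.216 0.007] [0.138 0.11  0.065] [49. 51. 48.]
top rib 0.77 [281. 167.] 1058 [0.513 0.385 0.006] [0.107 0.103 0.055] [118. 107.  47.]
top rib 0.65 [254. 243.] 1023 [0.588 0.186 0.006] [0.111 0.1   0.048] [49. 51. 49.]
top rib 0.65 [193. 249.] 1065 [0.741 0.177 0.005] [0.108 0.085 0.053] [40. 57. 97.]
top sheet 0.85 [287. 361.] 6798 [ 0.492 -0.132  0.021] [0.368 0.228 0.033] [93. 76. 55.]
top lap 0.74 [240. 371.] 2053 [ 0.624 -0.152  0.035] [0.141 0.125 0.029] [112. 115. 116.]
top lap 0.19 [172. 313.] 747 [0.798 0.005 0.097] [0.096 0.074 0.118] [90. 92. 93.]
top last 0.81 [287. 527.] 2291 [ 0.505 -0.558  0.049] [0.207 0.081 0.109] [81. 70. 53.]
top cement_tin 0.58 [175. 315.] 707 [0.797 0.003 0.097] [0.078 0.074 0.118] [89. 91. 92.]
top cement_tin 0.21 [273. 114.] 1192 [0.533 0.526 0.023] [0.26  0.119 0.043] [90. 82. 69.]
top hammer 0.66 [241. 370.] 2100 [ 0.623 -0.152  0.034] [0.145 0.125 0.032] [112. 114. 115.]
top hammer 0.65 [266. 115.] 1316 [0.552 0.53  0.023] [0.267 0.134 0.046] [89. 82. 69.]
top hammer 0.36 [287. 528.] 2327 [ 0.505 -0.558  0.049] [0.216 0.108 0.109] [81. 70. 54.]
scene rib 0.78 [219. 363.] 590 [0.595 0.181 0.005] [0.123 0.11  0.045] [97. 98. 91.]
scene rib 0.72 [242. 408.] 571 [0.757 0.173 0.006] [0.106 0.094 0.039] [ 90. 100. 140.]
scene rib 0.61 [190. 394.] 398 [0.519 0.381 0.005] [0.112 0.109 0.043] [180. 163.  84.]
scene rib 0.56 [192. 329.] 753 [0.408 0.209 0.007] [0.156 0.131 0.055] [99. 97. 88.]
scene sheet 0.93 [246. 260.] 3750 [ 0.503 -0.151  0.021] [0.364 0.246 0.039] [150. 123.  91.]
scene last 0.86 [324. 103.] 3184 [ 0.528 -0.576  0.049] [0.333 0.094 0.101] [142. 122.  93.]
scene cement_tin 0.83 [268. 382.] 1222 [ 0.823 -0.016  0.071] [0.131 0.163 0.106] [145. 148. 147.]
scene hammer 0.85 [172. 425.] 670 [0.544 0.523 0.019] [0.284 0.172 0.037] [147. 136. 114.]
```

View pics/top1.png

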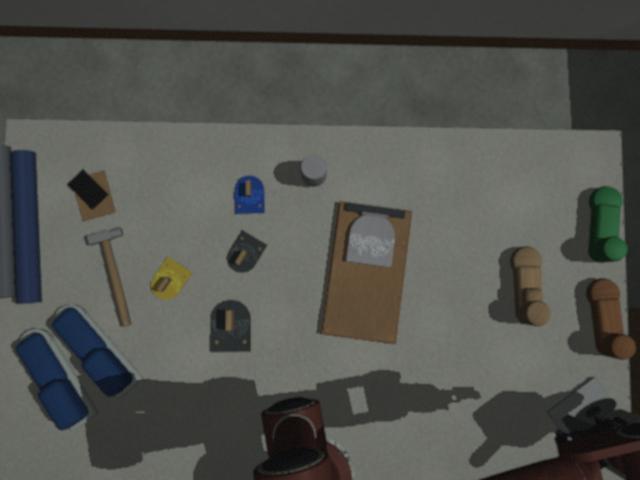

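```bash
python3 - <<'E'
from h import *
z=np.load("top1.npz");P=z["P"];px=z["px"]
cv2.imwrite("pics/crop1.png",cv2.resize(cv2.cvtColor(px[210:380,140:440],cv2.COLOR_RGB2BGR),None,fx=2.6,fy=2.6,interpolation=cv2.INTER_CUBIC))
rg=ctrl.trace
ctrl.get_image("top")
for t,sel in (("rib",[0,1,2,3]),("sheet",[0]),("lap",[0])):
    rs=ctrl.trace("top",t)
    for r in rs[:4 if t=="rib" else 1]:
        q=P[r["region"]]; 
        zz=(q[:,2]>0.002)&(q[:,2]<0.012) if t=="rib" else (abs(q[:,2]-0.021)<0.004 if t=="sheet" else abs(q[:,2]-0.0345)<0.005)
        (c,s,a)=cv2.minAreaRect((q[zz][:,:2]*1000).astype(np.float32)); print(t,np.round(c,1),np.round(s,1),round(a,1))
        b=q[q[:,2]>0.025]
        if t=="rib" and len(b)>5:
            (c,s,a)=cv2.minAreaRect((b[:,:2]*1000).astype(np.float32)); print("  grip",len(b),np.round(c,1),np.round(s,1),round(a,1),np.percentile(b[:,2],[50,95]))
E
```

```text
rib [747.  177.5] [103.   78.9] 1.5
  grip 77 [627.1  94.2] [352.5  26.3] 32.7 [0.03614599 0.33938104]
rib [511.6 388.6] [ 87.8 106.1] 56.9
  grip 87 [501.5 197.8] [ 34.  419.6] 0.4 [0.03601095 0.04403234]
rib [391.9 216.9] [134.6 103.5] 0.7
  grip 166 [456.5 115.5] [ 50.5 257.1] 24.1 [0.0474318  0.05941041]
rib [586.4 186.9] [ 79.2 102.8] 59.2
  grip 80 [523.1  98.1] [229.3  39.7] 61.6 [0.03616121 0.11634551]
sheet [ 540.6 -142.5] [195.8 351.2] 83.2
lap [ 630. -153.] [120.2 138. ] 83.2
```

View pics/crop1.png

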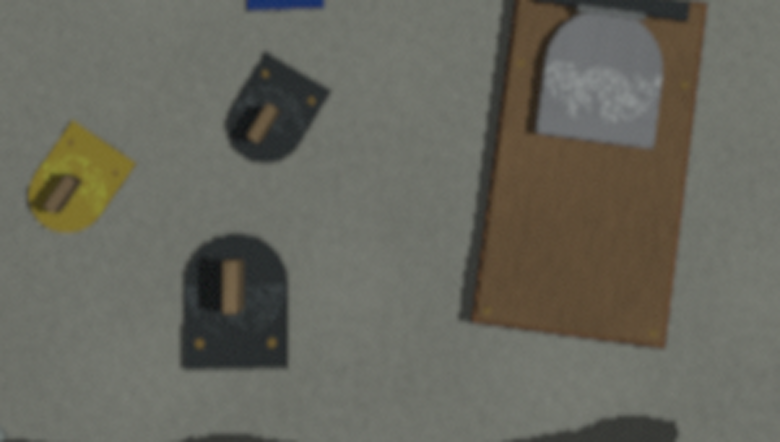

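The picture shows four look-alike D plates: blue (193,249), yellow (281,167), a large dark one (330,230) and a small dark one (254,243). By the description I take the small dark one; the crop shows its rib at crop (262,122) and its straight edge facing up and to the right (yaw about -31°). The board, with the grey forepart plate, is at (270,368), yaw about -7°.

>>> {"name": "move_arm", "arguments": {"increments": [[[0,0.1,-0.104,0],[0,0.1,-0.104,0],[0,0.1,-0.104,0],[0,0.1,-0.104,0],[0,0.1,-0.104,0],[0,0.1,-0.104,0],[0,0.1,-0.104,0],[0,0.1,-0.104,0],[0,0.1,-0.104,0],[0,0.1,-0.104,0],[0,0.1,-0.104,0],[0,0.1,-0.104,0],[0,0.1,-0.104,0],[0,0.1,-0.104,0],[0,0.1,-0.104,0],[0,0.1,-0.104,0]]]}}

```text
t: 2.23
tool_pos: [0.4459, -0.0709, 0.2074]
tool_rot: [0.971, 1.342, -0.97]
contact_force: [1.4, -1.0, -0.5]
opening: 0.0852
```

>>> {"name": "move_arm", "arguments": {"increments": [[[0,0.1,-0.104,0],[0,0.1,-0.104,0],[0,0.1,-0.104,0],[0,0.1,-0.104,0],[0,0.1,-0.104,0],[0,0.1,-0.104,0],[0,0.1,-0.104,0],[0,0.1,-0.104,0],[0,0,0,0.068],[0,0,0,0.068],[0,0,0,0.068],[0,0,0,0.068],[0,0,0,0.068],[0,0,0,0.068],[0,0,0,0.068],[0,0,0,0.07],[0,0,0,0],[0,0,0,0]]]}}

```text
t: 3.73
tool_pos: [0.5699, 0.1877, 0.207]
tool_rot: [1.591, 0.907, -1.591]
contact_force: [-0.2, 0.4, 0.3]
opening: 0.0853
```

```bash
cat > look.py <<'E'
from h import *
import sys
n=sys.argv[1]
o=ctrl.get_obs();im=ctrl.get_image("wrist");T=toolT(o)@np.array(im["tool_from_camera"]);P=cloud(im,T)
save(im,n+".png");np.savez(n+".npz",P=P,px=im["pixels"])
print("tcp",o["tool_pos"],"t",o["t"]);print(toolT(o)[:3,:3].round(4));print("cam",T[:3,3].round(3))
for r in ctrl.trace("wrist","rib"):
    m=cv2.erode(r["region"].astype(np.uint8),np.ones((3,3)))>0
    q=P[m];print(round(r["score"],2),np.round(r["pixel"]),m.sum(),np.median(q,0).round(4))
    for lo,hi in ((0.003,0.008),(0.030,0.041)):
        b=q[(q[:,2]>lo)&(q[:,2]<hi)]
        if len(b)>20:
            c,s,a=cv2.minAreaRect((b[:,:2]*1000).astype(np.float32));print("  ",len(b),np.round(c,1),np.round(s,1),round(a,2),np.median(b[:,2]).round(4))
E
python3 look.py w1
```

```text
tcp [0.56988905 0.18769884 0.20703888] t 3.7333
[[ 1.000e-04  8.602e-01 -5.099e-01]
 [ 0.000e+00 -5.099e-01 -8.602e-01]
 [-1.000e+00  0.000e+00 -0.000e+00]]
cam [0.637 0.147 0.373]
0.97 [ 53. 237.] 8418 [0.7451 0.1775 0.0037]
   5827 [749.9 178.7] [103.7  78.8] 1.75 0.0039
   732 [762.9 179.2] [39.9 12.1] 2.57 0.0354
0.92 [338. 369.] 6908 [0.403  0.2139 0.0056]
   5887 [396.3 219.1] [137.7 103.4] 2.18 0.0054
   135 [416.3 212.6] [51.3 14. ] 18.21 0.0356
0.71 [305. 215.] 1902 [0.541  0.3686 0.0036]
   1469 [515.3 385.6] [ 78.3 100.4] 57.11 0.0038
```

View pics/w1.png

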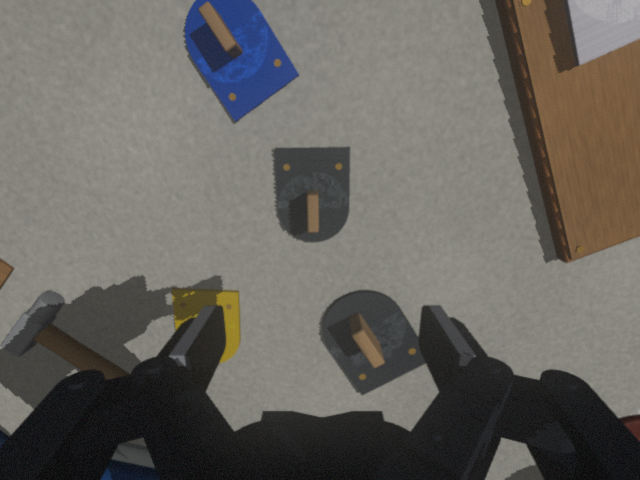

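The wanted plate is at (195,313), its rib at (212,313), nearly square to the tool. The network missed it, so I measure it from the cloud.

```bash
python3 - <<'E'
from h import *
z=np.load("w1.npz");P=z["P"];px=z["px"].astype(int)
w=np.zeros(P.shape[:2],bool);w[135:250,260:365]=True
rib=w&(P[...,2]>0.031)&(P[...,2]<.045)
b=P[rib];print("rib",len(b),cv2.minAreaRect((b[:,:2]*1000).astype(np.float32)),np.median(b[:,2]))
pl=w&(P[...,2]>0.0022)&(P[...,2]<.008)&(px.sum(-1)<230)
pl=cv2.morphologyEx(pl.astype(np.uint8),cv2.MORPH_OPEN,np.ones((3,3)))>0
b=P[pl];print("pl",len(b),cv2.minAreaRect((b[:,:2]*1000).astype(np.float32)),np.median(b[:,2]))
f=w&(P[...,2]<.002);print("floor",np.median(P[f][:,2]))
E
```

```text
rib 436 ((577.7621459960938, 193.90380859375), (11.804631233215332, 39.5047607421875), 60.83747100830078) 0.03564610548110858
pl 5395 ((588.8932495117188, 187.70245361328125), (79.3092041015625, 103.73165130615234), 60.33313751220703) 0.003909356126010344
floor -0.0011281098440490689
```

>>> {"name": "move_arm", "arguments": {"increments": [[[0.09,0.0145,-0.0375,-0.0135],[0.12,0,0,0],[0.12,0,0,0],[0.12,0,0,0],[0.1,0,0,0],[0.08,0,0,0],[0.05,0,0,0],[0.028,0,0,0],[0.02,0,0,0],[0,0,0,0],[0,0,0,0]]], "gripper": 0}}

```text
t: 4.75
tool_pos: [0.5788, 0.1941, 0.0262]
tool_rot: [1.58, 0.918, -1.577]
contact_force: [0.2, -0.1, 0.8]
opening: 0.0857
```

>>> {"name": "move_arm", "arguments": {"increments": [[[0,0,0,0],[0,0,0,0],[0,0,0,0],[0,0,0,0],[0,0,0,0],[0,0,0,0],[0,0,0,0],[0,0,0,0],[0,0,0,0],[0,0,0,0],[0,0,0,0],[0,0,0,0]]], "gripper": 1, "squeeze": 60}}

```text
t: 5.75
tool_pos: [0.5778, 0.1939, 0.025]
tool_rot: [1.579, 0.919, -1.579]
contact_force: [0.3, -0.0, -0.0]
opening: -0.0
```

```bash
python3 - <<'E'
from h import *
print(ctrl.get_obs()["opening"])
im=ctrl.get_image("wrist");save(im,"w2.png",scale=1)
E
```

```text
-2.5700671610266246e-05
```

View pics/w2.png

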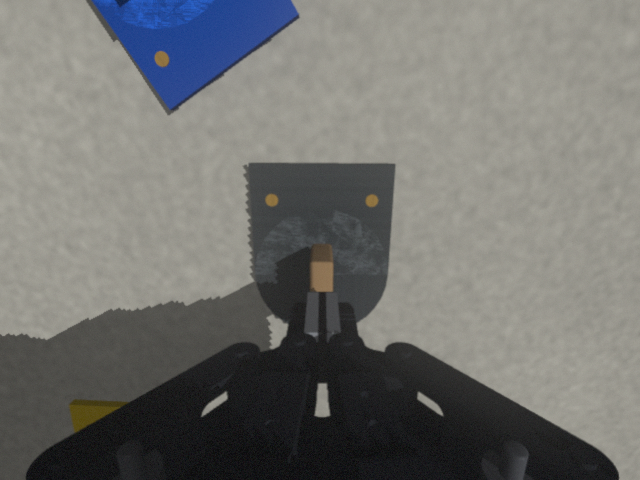

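```bash
python3 - <<'E'
from h import *
o=ctrl.get_obs();im=ctrl.get_image("wrist");T=toolT(o)@np.array(im["tool_from_camera"]);P=cloud(im,T)
TT=toolT(o);L=(P-TT[:3,3])@TT[:3,:3]
for (r,c) in [(180,320),(250,322),(275,312),(275,322),(275,330),(285,322),(295,310),(295,322),(295,333),(320,310),(320,322),(320,337),(345,300),(345,322),(345,345),(310,370)]:
    print(r,c,P[r,c].round(4),(L[r,c]*1000).round(1),im["pixels"][r,c])
w=np.zeros(P.shape[:2],bool);w[140:330,230:400]=True
b=P[w&(P[...,2]>0.031)&(P[...,2]<.045)&(im["pixels"].astype(int)[...,0]>im["pixels"].astype(int)[...,2]+25)]
print("rib",len(b),cv2.minAreaRect((b[:,:2]*1000).astype(np.float32)),np.median(b[:,2]))
im=ctrl.get_image("scene");save(im,"s2.png",(170,270,300,430),6)
E
```

```text
180 320 [0.6264 0.1665 0.0026] [22.5 55.7 -0.2] [68 67 69]
250 322 [0.5948 0.1832 0.0182] [ 6.8 20.   0.9] [85 69 56]
275 312 [0.6455 0.1547 0.1907] [-165.7   78.2    0.6] [116  95  70]
275 322 [0.5885 0.1868 0.0357] [-10.7  12.7   0.9] [140 112  83]
275 330 [0.5864 0.1834 0.0355] [-10.5  12.7   4.9] [144 119  89]
285 322 [0.5839 0.1894 0.036 ] [-11.    7.5   0.9] [141 113  85]
295 310 [0.5899 0.1922 0.0551] [-30.1  11.3  -4.5] [72 72 72]
295 322 [0.5869 0.1877 0.0543] [-29.3  10.9   0.8] [35 37 34]
295 333 [0.585  0.1832 0.0555] [-30.5  11.5   5.7] [74 75 77]
320 310 [0.5893 0.1917 0.0761] [-51.1  11.1  -3.8] [73 71 73]
320 322 [0.5872 0.1876 0.0764] [-51.4  11.2   0.8] [34 34 36]
320 337 [0.5846 0.1825 0.0769] [-51.9  11.5   6.5] [74 75 77]
345 300 [0.5921 0.1933 0.0949] [-69.9  12.7  -6.5] [39 41 42]
345 322 [0.5829 0.1901 0.0855] [-60.5   6.3   0.8] [26 24 28]
345 345 [0.5849 0.1802 0.0953] [-70.2  12.9   8.3] [41 39 44]
310 370 [0.5412 0.1791 0.0034] [ 21.6 -24.6  30.9] [72 72 73]
rib 710 ((587.6254272460938, 187.8268280029297), (11.14703369140625, 17.15760612487793), 60.64320755004883) 0.035590658025594954
```

View pics/s2.png

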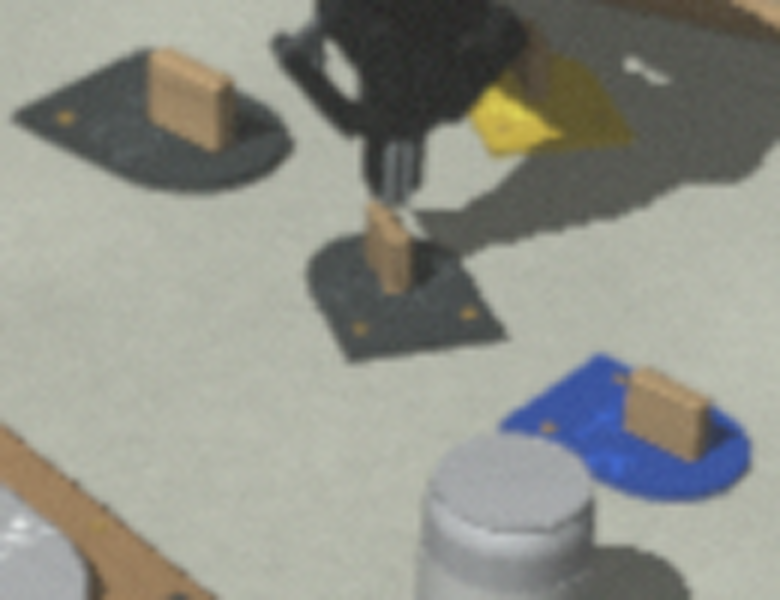

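```bash
python3 - <<'E'
from h import *
o=ctrl.get_obs();TT=toolT(o)
print(o["q"],o["tool_pos"])
for c in("scene","top"):
    im=ctrl.get_image(c);P=cloud(im);L=(P-TT[:3,3])@TT[:3,:3]*1000
    m=(abs(L[...,1])<25)&(abs(L[...,2])<14)&(P[...,2]>.008)&(P[...,2]<.12)
    r,cc=np.nonzero(m)
    print(c,m.sum())
    for i in range(0,m.sum(),1 if m.sum()<70 else m.sum()//70): print(r[i],cc[i],P[r[i],cc[i]].round(3),L[r[i],cc[i]].round(),im["pixels"][r[i],cc[i]])
E
```

```text
[2.01687265e-01 1.92861389e-01 1.78186047e+00 3.32065741e-05
 1.16690308e+00 2.28912154e+00] [0.5777952  0.19388481 0.0249863 ]
scene 246
183 366 [0.57  0.203 0.11 ] [-85. -11.  -4.] [51 53 50]
184 367 [0.581 0.194 0.115] [-90.   3.  -2.] [48 49 47]
185 364 [0.585 0.176 0.12 ] [-95.  15.  12.] [52 49 48]
185 369 [0.595 0.186 0.12 ] [-95.  19.  -2.] [44 48 43]
185 372 [0.599 0.195 0.118] [-93.  18. -11.] [48 51 51]
186 366 [0.587 0.183 0.115] [-90.  13.   5.] [48 52 49]
186 369 [0.593 0.189 0.115] [-90.  16.  -3.] [46 47 46]
186 372 [0.597 0.198 0.113] [-88.  15. -13.] [47 47 45]
187 365 [0.585 0.181 0.112] [-87.  13.   8.] [48 50 47]
187 368 [0.59  0.188 0.111] [-86.  14.  -1.] [43 46 44]
187 371 [0.595 0.196 0.11 ] [-85.  14. -10.] [45 45 44]
188 366 [0.574 0.199 0.097] [-72.  -6.  -2.] [47 47 46]
188 369 [0.588 0.195 0.104] [-79.   8.  -6.] [50 51 48]
189 363 [0.581 0.177 0.105] [-80.  11.  13.] [47 48 48]
189 366 [0.578 0.195 0.096] [-71.  -0.  -1.] [50 50 48]
189 369 [0.592 0.191 0.104] [-79.  14.  -4.] [49 52 51]
190 363 [0.581 0.178 0.101] [-76.  10.  12.] [48 48 48]
190 366 [0
[... 2980 characters left out ...]
7. 19. -1.] [115 102  79]
212 363 [0.584 0.18  0.026] [-1. 12.  9.] [125 110  85]
212 366 [0.59  0.187 0.026] [-1. 14.  0.] [120 105  82]
213 362 [0.573 0.189 0.014] [11. -1.  7.] [118 104  82]
213 365 [0.595 0.177 0.029] [-4. 23.  6.] [124 109  86]
214 362 [0.574 0.189 0.011] [14. -1.  7.] [112 102  83]
214 365 [0.592 0.181 0.022] [ 3. 18.  4.] [122 107  81]
215 363 [0.584 0.181 0.015] [10. 11.  8.] [114 102  81]
215 366 [0.596 0.181 0.021] [ 4. 22.  2.] [117 102  81]
216 364 [0.59  0.179 0.015] [10. 18.  7.] [130 115  91]
216 367 [0.596 0.185 0.016] [ 9. 20. -2.] [108  96  74]
217 365 [0.594 0.179 0.013] [12. 21.  5.] [129 113  89]
218 362 [0.588 0.173 0.01 ] [15. 19. 13.] [79 84 84]
top 0
```

The scene and wrist clouds agree. The shut fingertips sit about 25 mm behind the reported TCP (z about 0.049), not 14 mm ahead of it, so the jaws closed above the rib. I open, go 36 mm lower while watching the force, and close again.

>>> {"name": "move_arm", "arguments": {"increments": [[[0,0,0,0],[0,0,0,0],[0,0,0,0],[0,0,0,0],[0,0,0,0],[0,0,0,0],[0,0,0,0],[0,0,0,0],[0,0,0,0],[0.02,0,0,0],[0.02,0,0,0],[0.02,0,0,0],[0.02,0,0,0],[0,0,0,0],[0,0,0,0]]], "gripper": 0}}

```text
t: 7.25
tool_pos: [0.5772, 0.1938, 0.0042]
tool_rot: [1.578, 0.919, -1.58]
contact_force: [-0.1, 0.3, -0.1]
opening: 0.0855
```

```bash
python3 - <<'E'
from h import *
o=ctrl.get_obs();TT=toolT(o);print(o["tool_pos"],o["contact_force"],o["opening"])
im=ctrl.get_image("scene");P=cloud(im);L=(P-TT[:3,3])@TT[:3,:3]*1000
px=im["pixels"].astype(int)
for s in(-1,1):
    m=(abs(L[...,1])<14)&(s*L[...,2]>36)&(s*L[...,2]<62)&(P[...,2]>.006)&(P[...,2]<.2)
    q=L[m];print(s,len(q),np.sort(q[:,0])[-12:].round(),q[np.argsort(q[:,0])[-4:]].round())
E
```

```text
[0.5772353  0.19375873 0.00416023] [-0.14409258  0.28354216 -0.14588995] 0.0854614783621053
-1 212 [-45. -44. -43. -42. -42. -41. -41. -40. -40. -39.  -5.  -3.] [[-40.  -3. -40.]
 [-39.   2. -41.]
 [ -5.  13. -37.]
 [ -3.   4. -37.]]
1 246 [-47. -46. -45. -45. -42. -40. -35.  -6.  -4.  -4.  -3.  -2.] [[ -4.   9.  41.]
 [ -4.   4.  39.]
 [ -3.   2.  42.]
 [ -2. -10.  38.]]
```

>>> {"name": "move_arm", "arguments": {"increments": [[[0.02,0,0,0],[0.02,0,0,0],[0.02,0,0,0],[0.004,0,0,0],[0,0,0,0],[0,0,0,0]]], "gripper": 0}}

```text
t: 7.8
tool_pos: [0.5777, 0.1939, -0.0112]
tool_rot: [1.578, 0.919, -1.579]
contact_force: [0.0, 0.2, 0.5]
opening: 0.0854
```

>>> {"name": "move_arm", "arguments": {"increments": [[[0,0,0,0],[0,0,0,0],[0,0,0,0],[0,0,0,0],[0,0,0,0],[0,0,0,0],[0,0,0,0],[0,0,0,0],[0,0,0,0],[0,0,0,0],[0,0,0,0]]], "gripper": 1, "squeeze": 60}}

```text
t: 8.72
tool_pos: [0.5781, 0.194, -0.0107]
tool_rot: [1.579, 0.919, -1.578]
contact_force: [0.6, -0.1, 3.2]
opening: 0.0107
```

>>> {"name": "move_arm", "arguments": {"increments": [[[-0.05,0,0,0],[-0.1,0,0,0],[-0.1,0,0,0],[-0.1,0,0,0],[-0.05,0.0128,0.068,0],[0,0.0256,0.136,0],[0,0.0256,0.136,0],[0,0.0256,0.136,0],[0,0.0256,0.136,0],[0,0.0256,0.136,0],[0,0.0256,0.136,0],[0,0.0256,0.136,0],[0,0.0256,0.136,0],[0,0.0256,0.136,0],[0,0.0128,0.068,-0.03],[0,0,0,-0.06],[0,0,0,-0.06],[0,0,0,-0.06],[0,0,0,-0.042],[0,0,0,0]]]}}

```text
t: 10.38
tool_pos: [0.4649, -0.1332, 0.089]
tool_rot: [1.297, 1.151, -1.298]
contact_force: [-0.2, 0.2, -2.4]
opening: 0.0107
```

>>> {"name": "move_arm", "arguments": {"increments": [[[0,0,0,0],[0,0,0,0],[0,0,0,0]]]}}

```text
t: 10.63
tool_pos: [0.4654, -0.1332, 0.089]
tool_rot: [1.298, 1.149, -1.298]
contact_force: [-0.3, 0.5, -1.4]
opening: 0.011
```

```bash
python3 look.py w3; python3 - <<'E'
from h import *
z=np.load("w3.npz");P=z["P"]
for t in("sheet","lap"):
    for r in ctrl.trace("wrist",t)[:1]:
        q=P[r["region"]];print(t,r["score"],len(q),[np.percentile(q[:,2],p).round(4) for p in(10,50,90)],np.round(r["pixel"]))
        a=cv2.minAreaRect((q[abs(q[:,2]-np.median(q[:,2]))<.003][:,:2]*1000).astype(np.float32));print(a)
E
```

```text
tcp [ 0.46536084 -0.13323369  0.08900068] t 10.6333
[[-2.000e-04  9.926e-01 -1.214e-01]
 [ 1.000e-04 -1.214e-01 -9.926e-01]
 [-1.000e+00 -2.000e-04 -0.000e+00]]
cam [ 0.543 -0.143  0.255]
0.85 [242. 321.] 25898 [ 0.4951 -0.1367  0.1037]
0.67 [402.   9.] 716 [0.3486 0.1665 0.0043]
   501 [352.1 166.6] [18. 53.] 69.75 0.0047
sheet 0.62 46312 [np.float64(0.0189), np.float64(0.0198), np.float64(0.0207)] [146. 314.]
((499.030029296875, -136.8352508544922), (194.22674560546875, 244.75975036621094), 82.99410247802734)
lap 0.78 20874 [np.float64(0.0322), np.float64(0.0332), np.float64(0.0342)] [ 50. 317.]
((590.2128295898438, -147.744384765625), (120.98709869384766, 52.29039001464844), 83.03413391113281)
```

View pics/w3.png

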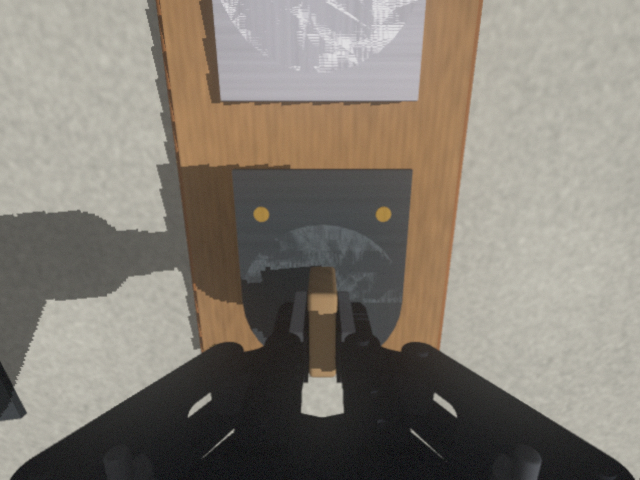

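```bash
cat > rel.py <<'E'
from h import *
import sys
z=np.load(sys.argv[1]+".npz");P=z["P"];zt=float(sys.argv[2])
px=z["px"].astype(int);zl=0.0332
xb=np.array([np.cos(np.radians(-6.95)),np.sin(np.radians(-6.95))]);yb=np.array([-xb[1],xb[0]])
def edge(mask,far,name):
    q=P[mask];x=q[:,:2]@xb*1000;y=q[:,:2]@yb*1000
    bins=np.arange(np.percentile(y,1)+8,np.percentile(y,99)-8,3);e=[]
    for b in bins:
        s=x[abs(y-b)<1.5]
        if len(s)>4:e.append((b,s.max() if far else s.min()))
    e=np.array(e);k=np.polyfit(e[:,0],e[:,1],1);good=abs(e[:,1]-np.polyval(k,e[:,0]))<1.5;k=np.polyfit(*e[good].T,1)
    yc=(np.percentile(y,.5)+np.percentile(y,99.5))/2
    print(name,"n",good.sum(),"x",np.polyval(k,yc).round(1),"yc",yc.round(1),"width",np.ptp(np.percentile(y,[.5,99.5])).round(1),"yaw rel",-np.degrees(np.arctan(k[0])).round(2),"z",np.median(q[:,2]).round(4))
    return q
rows=np.arange(480)[:,None]+0*np.arange(640)
lap=(abs(P[...,2]-zl)<.003)&(px.max(-1)-px.min(-1)<25)&(rows<200)
t=(abs(P[...,2]-zt)<.006)&(px.max(-1)<95)&(px.max(-1)-px.min(-1)<20)&(rows<300)
from scipy import ndimage
big=lambda m:(lambda l,n:l==1+np.argmax(ndimage.sum(m,l,range(1,n+1))))(*ndimage.label(ndimage.binary_opening(m,iterations=2)))
edge(big(lap),False,"lap");q=edge(big(t),True,"tmpl")
A=np.c_[q[:,:2]@xb,q[:,:2]@yb,np.ones(len(q))];k=np.linalg.lstsq(A,q[:,2],rcond=None)[0];print("tilt deg x,y",np.degrees(k[:2]).round(2))
E
python3 rel.py w3 0.1037
```

```text
lap n 34 x 577.7 yc -75.1 width 118.9 yaw rel -0.02 z 0.0332
tmpl n 21 x 542.4 yc -76.7 width 79.0 yaw rel -0.08 z 0.1035
tilt deg x,y [-0.11 -0.14]
```

Template is square and flat in the grip, 1.6 mm off centre; 35 mm short of the plate edge. Lowering to about 1.5 mm above the sheet and centring.

>>> {"name": "move_arm", "arguments": {"increments": [[[0.06,0,-0.0064,0],[0.08,0,0,0],[0.08,0,0,0],[0.05,0,0,0],[0.025,0,0,0],[0.013,0,0,0],[0,0,0,0],[0,0,0,0],[0,0,0,0]]]}}

```text
t: 11.58
tool_pos: [0.4667, -0.1322, 0.0132]
tool_rot: [1.298, 1.147, -1.296]
contact_force: [-0.5, 1.0, -1.5]
opening: 0.0109
```

```bash
python3 look.py w4; python3 rel.py w4 0.027
```

```text
tcp [ 0.46667275 -0.13219466  0.01322628] t 11.5833
[[ 2.000e-03  9.927e-01 -1.206e-01]
 [-9.000e-04 -1.206e-01 -9.927e-01]
 [-1.000e+00  2.100e-03  7.000e-04]]
cam [ 0.544 -0.142  0.179]
0.86 [244. 322.] 25432 [ 0.4967 -0.1357  0.0279]
   237 [ 500.2 -138.4] [71.9 35.9] 59.45 0.0355
lap n 34 x 577.5 yc -75.0 width 118.7 yaw rel 0.01 z 0.0332
tmpl n 21 x 543.5 yc -75.4 width 78.5 yaw rel 0.06 z 0.0278
tilt deg x,y [ 0.02 -0.14]
```

>>> {"name": "move_arm", "arguments": {"increments": [[[0.006,0,-0.0015,0],[0,0,0,0],[0,0,0,0],[0,0,0,0]]]}}

```text
t: 12.02
tool_pos: [0.4657, -0.1314, 0.0105]
tool_rot: [1.298, 1.15, -1.298]
contact_force: [0.2, -0.1, -2.2]
opening: 0.0105
```

```bash
python3 look.py w5; python3 rel.py w5 0.026
```

```text
tcp [ 0.46572527 -0.13136538  0.01053153] t 12.0167
[[ 1.000e-04  9.927e-01 -1.206e-01]
 [ 0.000e+00 -1.206e-01 -9.927e-01]
 [-1.000e+00  1.000e-04 -0.000e+00]]
cam [ 0.543 -0.142  0.176]
0.92 [242. 325.] 25653 [ 0.4956 -0.1349  0.0252]
   241 [ 484.1 -134.4] [12.   2.7] 81.65 0.0359
lap n 34 x 577.5 yc -75.1 width 118.7 yaw rel -0.03 z 0.0332
tmpl n 21 x 542.4 yc -74.7 width 78.3 yaw rel 0.01 z 0.0251
tilt deg x,y [-0.04 -0.11]
```

>>> {"name": "move_arm", "arguments": {"increments": [[[-0.004,0,0,0],[0,0.03,0,0],[0,0.03,0,0],[0,0.03,0,0],[0,0.02,0,0],[0,0.02,0,0],[0,0.02,0,0],[0,0.02,0,0],[0,0.02,0,0],[0,0.02,0,0],[0,0.01,0,0],[0,0,0,0],[0,0,0,0]]]}}

```text
t: 13.2
tool_pos: [0.5203, -0.138, 0.0114]
tool_rot: [1.297, 1.15, -1.298]
contact_force: [-1.3, 0.7, -1.4]
opening: 0.0107
```

```bash
python3 look.py w6; python3 rel.py w6 0.026
```

```text
tcp [ 0.52033701 -0.13800267  0.01144864] t 13.2
[[-3.000e-04  9.927e-01 -1.205e-01]
 [ 1.000e-04 -1.205e-01 -9.927e-01]
 [-1.000e+00 -3.000e-04 -0.000e+00]]
cam [ 0.598 -0.148  0.177]
0.93 [269. 321.] 16763 [ 0.5389 -0.1404  0.0262]
   234 [ 538.5 -141. ] [12.   2.8] 81.97 0.0356
lap n 34 x 585.6 yc -75.1 width 118.8 yaw rel 0.04 z 0.0333
tmpl n 21 x 575.2 yc -74.8 width 79.0 yaw rel 0.14 z 0.026
tilt deg x,y [-0.1  -0.09]
```

View pics/w6.png

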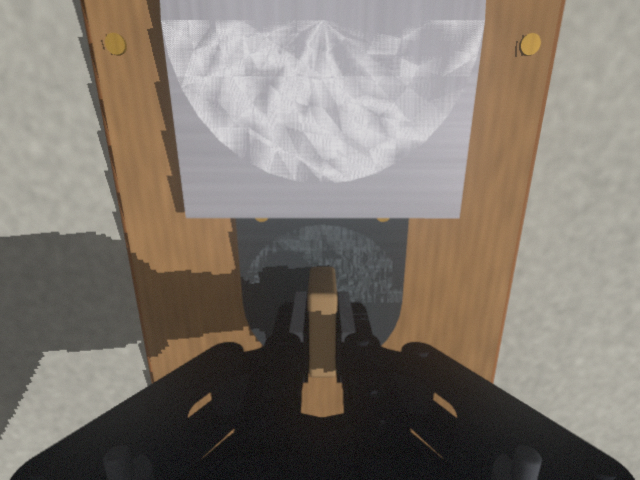

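Edge is in the slot, centred, the forepart plate flat. About 10 mm left: 8 mm, then feel for the stop.

>>> {"name": "move_arm", "arguments": {"increments": [[[0,0.01,0,0],[0,0.01,0,0],[0,0.008,0,0],[0,0.004,0,0],[0,0,0,0],[0,0,0,0]]]}}

```text
t: 13.8
tool_pos: [0.5283, -0.139, 0.0115]
tool_rot: [1.298, 1.15, -1.298]
contact_force: [0.3, -0.0, -2.0]
opening: 0.0106
```

>>> {"name": "move_arm", "arguments": {"increments": [[[0,0.004,0,0],[0,0.002,0,0],[0,0,0,0],[0,0,0,0]]]}}

```text
t: 14.13
tool_pos: [0.5298, -0.1392, 0.0115]
tool_rot: [1.298, 1.15, -1.298]
contact_force: [-0.2, -0.8, -1.2]
opening: 0.0104
```

>>> {"name": "move_arm", "arguments": {"increments": [[[0,0.003,0,0],[0,0,0,0],[0,0,0,0]]]}}

```text
t: 14.38
tool_pos: [0.5301, -0.1391, 0.0113]
tool_rot: [1.297, 1.15, -1.298]
contact_force: [-1.6, 0.2, -0.7]
opening: 0.011
```

>>> {"name": "move_arm", "arguments": {"increments": [[[0,0.004,0,0],[0,0,0,0],[0,0,0,0]]]}}

```text
t: 14.63
tool_pos: [0.5301, -0.1391, 0.0111]
tool_rot: [1.296, 1.153, -1.3]
contact_force: [-4.8, 1.0, 0.6]
opening: 0.0108
```

>>> {"name": "move_arm", "arguments": {"increments": [[[0,0.004,0,0],[0,0,0,0],[0,0,0,0]]]}}

```text
t: 14.88
tool_pos: [0.53, -0.1391, 0.0108]
tool_rot: [1.295, 1.155, -1.302]
contact_force: [-7.7, 0.9, 2.4]
opening: 0.011
```

Stop met (force rises to 7.7 N while the position holds). Easing off 1.75 mm of command, then pressing down in small steps.

>>> {"name": "move_arm", "arguments": {"increments": [[[0,-0.007,0,0],[0.004,0,0,0],[0,0,0,0],[0,0,0,0]]]}}

```text
t: 15.22
tool_pos: [0.5301, -0.1391, 0.0104]
tool_rot: [1.297, 1.151, -1.299]
contact_force: [-4.9, 0.2, 0.9]
opening: 0.0103
```

>>> {"name": "move_arm", "arguments": {"increments": [[[0.003,0,0,0],[0,0,0,0],[0,0,0,0]]]}}

```text
t: 15.47
tool_pos: [0.5301, -0.1392, 0.0103]
tool_rot: [1.297, 1.152, -1.299]
contact_force: [-7.9, 1.3, 5.5]
opening: 0.0107
```

>>> {"name": "move_arm", "arguments": {"increments": [[[0.003,0,0,0],[0,0,0,0],[0,0,0,0]]]}}

```text
t: 15.72
tool_pos: [0.5301, -0.1391, 0.0102]
tool_rot: [1.297, 1.152, -1.299]
contact_force: [-10.6, 2.1, 9.5]
opening: 0.0106
```

>>> {"name": "move_arm", "arguments": {"increments": [[[0,-0.006,0,0],[0,0,0,0],[0,0,0,0],[0,0,0,0]]]}}

```text
t: 16.05
tool_pos: [0.5302, -0.1392, 0.0103]
tool_rot: [1.298, 1.149, -1.297]
contact_force: [-4.2, 1.5, 6.4]
opening: 0.0107
```

>>> {"name": "move_arm", "arguments": {"increments": [[[0.001,0,0,0],[0,0,0,0],[0,0,0,0],[0,0,0,0]]]}}

```text
t: 16.38
tool_pos: [0.5302, -0.1392, 0.0102]
tool_rot: [1.298, 1.149, -1.297]
contact_force: [-4.6, 1.9, 8.2]
opening: 0.0108
```

```bash
python3 look.py w7; python3 rel.py w7 0.026; python3 - <<'E'
from h import *
for i in range(4):
    ctrl.get_image("wrist");o=ctrl.get_obs();print(o["contact_force"].round(1) if hasattr(o["contact_force"],"round") else o["contact_force"],np.round(o["wrist_torque"],2),o["t"])
E
```

```text
tcp [ 0.53016383 -0.13918742  0.01024495] t 16.3833
[[ 1.100e-03  9.927e-01 -1.205e-01]
 [-0.000e+00 -1.205e-01 -9.927e-01]
 [-1.000e+00  1.100e-03 -1.000e-04]]
cam [ 0.607 -0.149  0.176]
lap n 34 x 595.7 yc -75.1 width 118.6 yaw rel 0.05 z 0.0333
tmpl n 18 x 574.4 yc -74.8 width 79.0 yaw rel 0.55 z 0.0248
tilt deg x,y [ 0.07 -0.09]
[-6.   2.2  7.1] [ 0.4   0.91 -0.07] 16.5333
[-4.9  2.5  8.1] [ 0.37  0.84 -0.05] 16.5833
[-4.6  2.1  8. ] [ 0.42  0.85 -0.04] 16.6333
[-4.3  1.7  7.8] [ 0.38  0.89 -0.02] 16.6833
```

View pics/w7.png

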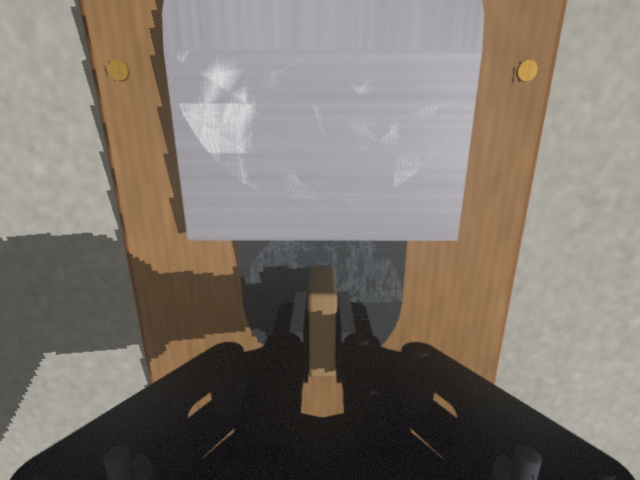

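>>> {"name": "move_arm", "arguments": {"increments": [[[0.002,-0.001,0,0],[0,0,0,0],[0,0,0,0],[0,0,0,0],[0,0,0,0],[0,0,0,0],[0,0,0,0],[0,0,0,0]]]}}

```text
t: 17.35
tool_pos: [0.5302, -0.1392, 0.0103]
tool_rot: [1.298, 1.149, -1.296]
contact_force: [-5.7, 2.9, 10.7]
opening: 0.0107
```

```bash
python3 - <<'E'
from h import *
o=ctrl.get_obs();print(o["contact_force"],o["opening"],o["tool_pos"],o["t"])
print(ctrl.finish_job())
E
```

```text
[-5.65538298  2.85623549 10.72871639] 0.010705794518885696 [ 0.53017612 -0.13919533  0.01025168] 17.35
the job is handed in; nothing more can be done
None
```

I slid the small dark heel template under the forepart plate until it met the stop bar. I then pressed it flat on the sheet and handed the job in at 17.4 s, still gripping and pressing. No verdict was reported.

**Last checks:**
- **Stop:** the force rose to 7.7 N while the position held. The template had then travelled 65.0 mm from the pre-slot position, against 65.1 mm measured.
- **Centring and squareness:** it sits about 0.3 mm off centre. It was within 0.15° of square until just inside the slot. The final view gave 0.55°, but only part of the template showed, so that figure is less sure.
- **Flatness:** its tilt is about 0.1° and its underside is at sheet level.
- **Forepart plate:** its height in the camera was unchanged throughout, so it stayed down.
- **Force and grip:** the wrist shows 10.7 N upward. With the template's own roughly 2 N, it bears on the sheet with about 12 to 13 N. The jaws read 10.7 mm on the 12 mm rib. A push of about 5.7 N against the stop remains.

**What disagreed:** the first grasp closed on air above the rib. The cameras put the shut fingertips about 25 mm behind the reported TCP, not 14 mm ahead as stated. I opened the jaws, went 36 mm lower and gripped the rib.

The networks missed the wanted template in one wrist view, so I measured it from the depth picture there. I did not re-check the last, tin and hammer at the end, but the arm's path kept clear of them.

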